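Move the row of seasonings to the clean rack in the same order

ROBOT

A 6-joint arm with a two-finger parallel gripper is mounted at the origin on the work surface. World frame = base frame: x ahead of the robot, y to its left, z up, the work surface at z = 0. Lengths are in m, angles in rad, forces in N, time in s.
With the tool pointing down it reaches from about 0.375 to 0.975 m from the base axis. Payload 3.8 kg.
Tool frame: the origin (TCP) lies at the very end of the fingers, on their centre line; the grasp point (between the pads) lies 19 mm behind it; z points along the fingers, y is the line along which they close (so a half turn about z gives the same grasp; the last joint's range is limited). The gripper opens to 85 mm and grips with 20 to 120 N. Pads are 22 mm wide; open, the fingers measure 114 mm over their backs; the gripper's body (76 mm by 85 mm) begins 54 mm behind the grasp point. The pads swing forward as they close: fully open they stand 13 mm farther back than shut.
Start: joints at [-1.17, 0.264, 1.604, -0, 1.274, -0.037], TCP at [0.286, -0.611, 0.231] pointing down, gripper open.
Joint ranges: [-2.63, 2.63], [-0.94, 2.18], [0.31, 2.57], [-1.31, 4.45], [0, 2.66], [-2.55, 2.55]. Speed limits (rad/s): [2.57, 2.57, 3.14, 3.14, 3.14, 3.14].

INTERFACE

Orientations are given as [roll, pitch, yaw] about the fixed x, y, z axes, in that order (R = Rz(yaw) Ry(pitch) Rx(roll)).
In Python, from workcell import observe, capture, camera_params, job gives the robot as it stands.
- The arm moves only by the shell command python3 -m pendant 'ROWS'. ROWS is JSON, a list that holds one entry, the list of rows, each a list of 7 numbers: the turn, a rotation vector about the tool's x, y, z in degrees, then the shift along the tool's x, y, z in cm, then the finger opening in cm, from 0 to 8.54. In form: [[[wx, wy, wz, x, y, z, claw], ...]]. A call has 1 to 8 rows; each row shifts and turns the commanded pose from where the row before left it, along the tool's axes as they then stand; what a row does not reach is not made up. A row lasts 1/12 s, in which the tool goes at most 41.7 mm and 7.16 degrees, less where a joint would pass 70% of its speed; a pose out of reach is approached as far as the arm can. A call with a gripper value outside its range is refused whole. The fingers move at their own pace and stop on an object; the grip force is fixed at half the most. Time passes only in rows, so rows that do not move let the fingers close. It gives the time, the measured TCP pose, the force, the opening and the grip force at its end, in the units of the state.
- observe(): the state, without advancing time (a new reading comes with each control period).
- capture(name): name is "scene" or "top" or "wrist"; returns the picture (400x640x3 uint8, blue, green, red); there is no depth.
- camera_params(name): a dict with "vfov" (degrees; the focal length in pixels is half the picture's height over the tangent of half this angle, whatever the lens; pixels are square), "cx", "cy" (the principal point, pixels), "extrinsics" (4x4, takes a point from camera to world coordinates). Camera axes: x right, y up, looking along -z (the intrinsics and any distortion apply to the point x, -y, -z); pixel columns grow to the right and rows downward; lengths in m; the calibration is good to about 2 mm. A picture is of the moment at which its call begins: read the wrist's pose just before it. camera_params takes no time and is no camera call; for the wrist camera it gives the pose at the moment of the call.
- job.job_done(): hands the job in; it is judged then, once.
The state is a dict: "time": time; "joints": joint angles; "joint_velocities": joint speeds; "tau": joint torques, N m; "tcp_pos": TCP position; "tool_rot": TCP orientation; "contact_force": force on the tool from outside, world axes, zero at the start; "torque": the same for the moment, N m; "gripper_width": opening from 0.0 (shut) to 1.0 (fully open); "gripper_force": force on a finger pad.
Only numpy, scipy, OpenCV 4.12 (cv2) and the standard library are available. Lean on these libraries where they do the work, as an engineer would, in place of code of your own. Each camera call takes 0.05 s, during which the arm holds its last target. There are 200 camera calls.

TASK

The wooden spice block has to go to the wash: move the four seasonings standing in it, one by one, into the empty steel rack beside it, one to a well and in the same order from left to right, so that the cook finds each where it always stands. Keep each one upright and set it down gently until it stands on the floor of its well. Leave the mixing bowl and the measuring jug alone.

Things in the scene. Friction and masses are not known exactly. Their poses are not given: they have to be found in the camera images.
- shaker_mid (a point): Salt shaker: round clear glass filled with white salt, with a domed bare-steel cap. 90 mm tall, 52 mm across at the foot, narrowing to 46 mm at 64 mm up; the cap is 47 mm across. About 0.19 kg. Starts upright in any one well of the wooden block (shuffled), within 3 mm of its middle, foot 5 mm above the worktop. This point: on its axis, half-way up; z up.
- mill_mid (a point): Pepper mill: turned dark wood with a small steel knob on top. 100 mm tall, 52 mm across at the foot, a straight waist 39 mm across between 40 and 66 mm above the foot, a head 45 mm across above that. About 0.16 kg. Starts upright in any one well of the wooden block (shuffled), within 3 mm of its middle, foot 5 mm above the worktop. This point: on its axis, half-way up; z up.
- tin_mid (a point): Spice tin: square bare-metal tin with a white plastic lid, 42 x 42 mm and 86 mm tall (lid 40 x 40 mm, the top 10 mm). About 0.11 kg. Its x and y axes are square to its sides; at the start it is turned at most 6 degrees from the block. Starts upright in any one well of the wooden block (shuffled), within 3 mm of its middle, foot 5 mm above the worktop. This point: on its axis, half-way up; z up.
- jar_mid (a point): Herb jar: squat round amber glass jar with a flat brass screw lid as wide as itself. 84 mm tall, 55 mm across; between 56 and 64 mm above the foot the glass narrows to 48 mm under the lid. About 0.22 kg. Starts upright in any one well of the wooden block (shuffled), within 3 mm of its middle, foot 5 mm above the worktop. This point: on its axis, half-way up; z up.
- place_1: Well 1 of the empty steel rack (leftmost, +y): round, 71 mm across. Origin in its middle, 3 mm above the worktop, under a 2 mm rubber pad that the seasoning stands on. z up, y along the row to the left, x across it, away from the robot. The rack: fixed, 90 x 372 mm, wells in a row 92 mm apart, cut in a top sheet 24 mm above the worktop; a wire loop 53 mm high just past each end.
- place_2: Well 2 of the empty steel rack (second from the left): round, 71 mm across. Origin in its middle, 3 mm above the worktop, under a 2 mm rubber pad that the seasoning stands on. z up, y along the row to the left, x across it, away from the robot. The wooden block is fixed beech, of the same size, height, well size and well spacing as the rack, its well floors 5 mm above the worktop.
- place_3: Well 3 of the empty steel rack (third from the left): round, 71 mm across. Origin in its middle, 3 mm above the worktop, under a 2 mm rubber pad that the seasoning stands on. z up, y along the row to the left, x across it, away from the robot. The wooden block stands parallel to the rack, 125 mm away centre to centre, on the robot's side of it or beyond it.
- place_4: Well 4 of the empty steel rack (rightmost, -y): round, 71 mm across. Origin in its middle, 3 mm above the worktop, under a 2 mm rubber pad that the seasoning stands on. z up, y along the row to the left, x across it, away from the robot. Block and rack are level at their ends: each block well has one rack well straight across from it.
- bowl: White mixing bowl, 200 mm across, 90 mm tall, loose, beside the racks; origin at the centre of its underside. To be left where it stands.
- jug: Glass measuring jug with a handle, 90 mm across, 105 mm tall, loose, beside the racks; origin at the centre of its underside. To be left where it stands.

How it is judged:
By the outcome, as a careful person would: the job done as asked, in the order asked, and still so for the second after the job is handed in, with the robot touching nothing.
It also fails if it takes over 80 s, if anything falls off the work surface, if the arm or the gripper's body presses on something with over 40 N, if the wrist force passes 120 N, or if a joint passes its speed limit or range.

## Working session

There is one attempt and no reset: what is moved stays moved. The work goes in short steps, Python scripts to look and compute and a shell command to move; the robot and the scene stay as the last step left them, time stands still between calls to the robot, and variables do not carry over. Pictures are saved under pics/ and viewed, at most 14 in all, crops included, and the job is handed in when it is done.

```bash
mkdir -p pics; ls
python3 - <<'E'
from workcell import observe, capture, camera_params
import cv2,numpy as np
for n in("scene","top"):
    cv2.imwrite(f"pics/{n}0.png",capture(n)); print(n,{k:np.round(v,4).tolist() if not isinstance(v,str) else v for k,v in camera_params(n).items()})
o=observe(); print(o["time"],o["tcp_pos"],o["tool_rot"],o["gripper_width"])
E
```

```text
pics
scene {'vfov': 44.5214, 'cx': 327.5099, 'cy': 207.0525, 'extrinsics': [[0.8374, -0.2879, 0.4646, 1.3081], [0.5462, 0.4731, -0.6913, -1.1345], [-0.0207, 0.8327, 0.5534, 0.9935], [0.0, 0.0, 0.0, 1.0]]}
top {'vfov': 52.1189, 'cx': 314.0638, 'cy': 195.0552, 'extrinsics': [[-0.0176, 0.995, -0.098, 0.4614], [-0.9998, -0.0184, -0.0074, 0.001], [-0.0092, 0.0978, 0.9952, 1.1735], [0.0, 0.0, 0.0, 1.0]]}
0.1 [ 0.28587074 -0.61072545  0.23005805] [-3.13950540e+00 -5.37624489e-05  4.37742980e-01] 0.9980517421097287
```

View pics/top0.png

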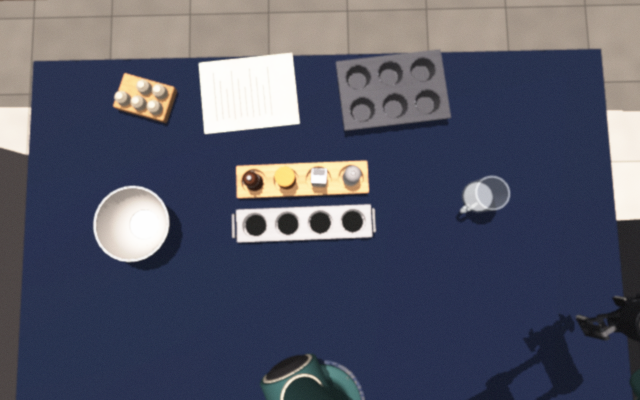

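View pics/scene0.png

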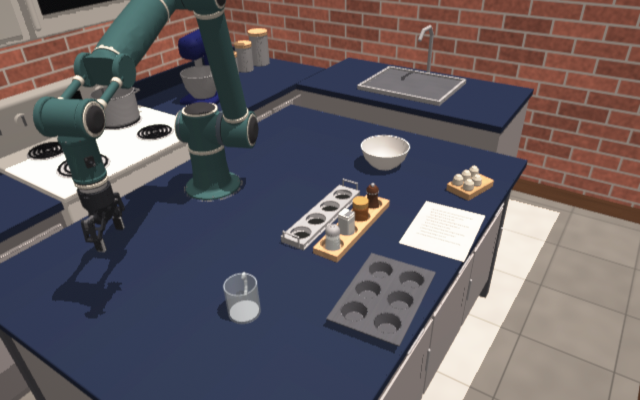

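The top view shows the rack nearer the robot, with its wells at about (255,224), (288,222.5), (320,221.5) and (352.5,220.5). The block is beyond it, holding from left to right mill (252,180), jar (285,178), tin (319,176) and salt (352,175). The scene view confirms this order.

```bash
cat > h.py <<'E'
from workcell import observe, capture, camera_params
import cv2,numpy as np
def ray(p,uv,z):
    f=200/np.tan(np.radians(p["vfov"]/2)); E=np.array(p["extrinsics"])
    d=E[:3,:3]@np.array([(uv[0]-p["cx"])/f,-(uv[1]-p["cy"])/f,-1]); c=E[:3,3]
    return c+d*(z-c[2])/d[2]
def proj(p,X):
    f=200/np.tan(np.radians(p["vfov"]/2)); E=np.array(p["extrinsics"])
    q=E[:3,:3].T@(np.array(X)-E[:3,3]); return np.array([p["cx"]-f*q[0]/q[2],p["cy"]+f*q[1]/q[2]])
E
python3 - <<'E'
from h import *
p=camera_params("top")
W=np.array([ray(p,u,.024) for u in [(255,224),(288,222.5),(320,221.5),(352.5,220.5)]]);print(W.round(4),np.linalg.norm(np.diff(W,axis=0),axis=1))
print(ray(p,(302.5,180),.024),[ray(p,u,z).round(4).tolist() for u,z in [((254,179),.1),((286,177),.089),((319,176),.091),((352,174),.09)]])
d=W[3]-W[0];print("theta",np.degrees(np.arctan2(d[0],-d[1])))
w=camera_params("wrist");print({k:np.round(v,4).tolist() for k,v in w.items()})
E
```

```text
[[ 0.4959  0.1769  0.024 ]
 [ 0.4985  0.0841  0.024 ]
 [ 0.4996 -0.0057  0.024 ]
 [ 0.5008 -0.0969  0.024 ]] [0.09280994 0.08987959 0.09119408]
[0.61800296 0.04163501 0.024     ] [[0.6127, 0.1675, 0.1], [0.6181, 0.0834, 0.089], [0.6188, -0.005, 0.091], [0.6227, -0.0933, 0.09]]
theta 1.0253575996650846
{'vfov': 60.1859, 'cx': 318.3544, 'cy': 199.0209, 'extrinsics': [[0.4223, 0.8571, 0.2951, 0.3616], [-0.9065, 0.4, 0.1354, -0.5769], [-0.002, -0.3246, 0.9458, 0.372], [0.0, 0.0, 0.0, 1.0]]}
```

```bash
P="python3 -m pendant"; 
python3 -m pendant '[[[0,0,-7.1,0,0,0,8.5],[0,0,-7.1,0,0,0,8.5],[0,0,-7.1,0,0,0,8.5],[0,0,-7.1,0,0,0,8.5],[0,0,-7.1,0,0,0,8.5],[0,0,-7.1,0,0,0,8.5],[0,0,-7.1,0,0,0,8.5],[0,0,-7.1,0,0,0,8.5]]]'
python3 -m pendant '[[[0,0,-7.1,1,0.5,0,8.5],[0,0,-2.1,3.8,1.55,0,8.5],[0,0,0,3.8,1.55,0,8.5],[0,0,0,3.8,1.55,0,8.5],[0,0,0,3.8,1.55,0,8.5],[0,0,0,3.8,1.55,0,8.5],[0,0,0,3.8,1.55,0,8.5],[0,0,0,3.8,1.55,0,8.5]]]'
python3 -m pendant '[[[0,0,0,3.8,1.55,0,8.5],[0,0,0,3.8,1.55,0,8.5],[0,0,0,3.8,1.55,0,8.5],[0,0,0,3.8,1.55,0,8.5],[0,0,0,3.8,1.55,0,8.5],[0,0,0,3.8,1.55,0,8.5],[0,0,0,3.8,1.55,0,8.5],[0,0,0,3.8,1.55,0,8.5]]]'
python3 -m pendant '[[[0,0,0,3.8,1.55,0,8.5],[0,0,0,3.8,1.55,0,8.5],[0,0,0,0.5,1,0,8.5],[0,0,0,0,0,0,8.5],[0,0,0,0,0,0,8.5]]]'
python3 - <<'E'
from h import *
p=camera_params("wrist");im=capture("wrist");cv2.imwrite("pics/w1.png",im);np.save("w1.npy",p)
E
```

```text
time: 0.77
tcp_pos: [0.286, -0.6109, 0.2305]
tool_rot: [-3.141, -0.001, 1.435]
contact_force: [0.3, 0.8, -0.5]
gripper_width: 1.0
gripper_force: 0.0
time: 1.43
tcp_pos: [0.3973, -0.3326, 0.2308]
tool_rot: [-3.141, -0.001, 1.589]
contact_force: [1.9, -0.0, -0.1]
gripper_width: 0.996
gripper_force: 0.0
time: 2.1
tcp_pos: [0.5155, -0.0263, 0.231]
tool_rot: [-3.141, 0.0, 1.59]
contact_force: [0.8, -0.5, 0.1]
gripper_width: 0.996
gripper_force: 0.0
time: 2.52
tcp_pos: [0.5547, 0.0533, 0.2306]
tool_rot: [-3.14, 0.001, 1.591]
contact_force: [-0.3, -1.0, -0.3]
gripper_width: 1.001
gripper_force: 0.0
```

View pics/w1.png

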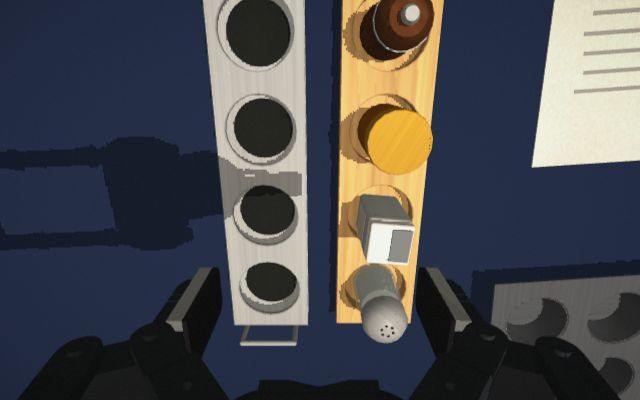

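The wrist view shows rack well rims around (255,33), (260,130), (265,214) and (269,287). Item tops are the mill knob at (411,13), jar lid (400,140), tin lid (390,242) and salt cap holes (387,331).

Run:
```python
from h import *
p=np.load("w1.npy",allow_pickle=True).item()
W=np.array([ray(p,u,.024) for u in [(255,33),(260,130),(265,214),(269,287)]]);print(W.round(4),np.linalg.norm(np.diff(W,axis=0),axis=1))
O=np.array([ray(p,u,z) for u,z in [((411,13),.105),((400,140),.089),((390,242),.091),((387,331),.095)]]);print(O.round(4),np.diff(O,axis=0).round(4))
C=np.array([ray(p,u,.024) for u in [(233,325),(308,323),(336,322),(412,322)]]);print(C.round(4))
d=W[0]-W[3];print("theta",np.degrees(np.arctan2(-d[0],d[1])))
```

```text
[[ 0.4938  0.1755  0.024 ]
 [ 0.4951  0.0876  0.024 ]
 [ 0.4973 -0.0025  0.024 ]
 [ 0.499  -0.0943  0.024 ]] [0.08793074 0.09013268 0.0918061 ]
[[ 0.6158  0.1808  0.105 ]
 [ 0.6204  0.0906  0.089 ]
 [ 0.6197 -0.0009  0.091 ]
 [ 0.6241 -0.0952  0.095 ]] [[ 0.0046 -0.0902 -0.016 ]
 [-0.0007 -0.0915  0.002 ]
 [ 0.0044 -0.0943  0.004 ]]
[[ 0.4535 -0.1491  0.024 ]
 [ 0.5451 -0.1443  0.024 ]
 [ 0.5792 -0.1422  0.024 ]
 [ 0.6717 -0.1404  0.024 ]]
theta 1.1174472407669063
```

```bash
python3 -m pendant '[[[0,0,0,3.15,1.62,2,8.5],[0,0,0,3.15,1.62,2,8.5],[0,0,0,3.15,1.62,2,8.5],[0,0,0,3.15,1.62,2,8.5],[0,0,0,0,0,0,8.5]]]'
python3 -m pendant '[[[0,0,0,0,0,4,8.5],[0,0,0,0,0,4,8.5],[0,0,0,0,0,2,8.5],[0,0,0,0,0,1.1,8.5],[0,0,0,0,0,0,8.5]]]'
python3 - <<'E'
from h import *
im=capture("wrist");cv2.imwrite("pics/w2.png",im)
E
```

```text
time: 2.98
tcp_pos: [0.6163, 0.1824, 0.1456]
tool_rot: [-3.135, -0.0, 1.59]
contact_force: [-1.1, -0.3, -1.4]
gripper_width: 0.993
gripper_force: 0.0
time: 3.4
tcp_pos: [0.6147, 0.1779, 0.0372]
tool_rot: [-3.135, 0.002, 1.588]
contact_force: [-0.0, 0.1, 0.3]
gripper_width: 0.996
gripper_force: 0.0
```

View pics/w2.png

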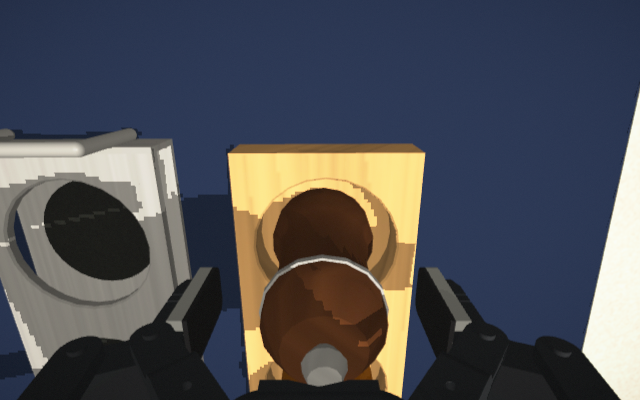

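Wrist view: the mill is centred between the fingers, with its head at (323,318), knob at (323,366) and the finger midpoint near 318. I'll close now.

```bash
python3 -m pendant '[[[0,0,0,0,0,0,2.5],[0,0,0,0,0,0,2.5],[0,0,0,0,0,0,2.5],[0,0,0,0,0,0,2.5],[0,0,0,0,0,0,2.5],[0,0,0,0,0,0,2.5]]]'
python3 - <<'E'
from h import *
p=camera_params("wrist");o=observe()
for u in [(323,366)]: print(ray(p,u,.105))
print(o["tcp_pos"],o["tool_rot"],proj(p,o["tcp_pos"]))
E
```

```text
time: 3.95
tcp_pos: [0.6191, 0.1811, 0.043]
tool_rot: [3.138, -0.001, 1.59]
contact_force: [-1.4, -0.2, 5.8]
gripper_width: 0.496
gripper_force: 59.8
[0.61960549 0.18416651 0.105     ]
[0.61907298 0.18109155 0.04298212] [ 3.13788367e+00 -8.33389982e-04  1.58997070e+00] [319.40067253 267.20811618]
```

```bash
python3 -m pendant '[[[0,0,0,0,0,-0.5,2.5],[0,0,0,0,0,-1,2.5],[0,0,0,0,0,-1.5,2.5],[0,0,0,0,0,-1.5,2.5],[0,0,0,0,0,0,2.5],[0,0,0,0,0,0,2.5]]]'
python3 - <<'E'
from h import *
im=capture("wrist");cv2.imwrite("pics/w3.png",im)
for i in range(3):
    o=observe();print(o["tcp_pos"].round(4),o["gripper_width"].round(3),o["contact_force"].round(1)); capture("wrist")
E
```

```text
time: 4.45
tcp_pos: [0.6187, 0.1809, 0.0871]
tool_rot: [3.138, -0.001, 1.59]
contact_force: [-0.2, 0.5, -1.6]
gripper_width: 0.495
gripper_force: 60.8Traceback (most recent call last):
  File "<stdin>", line 4, in <module>
AttributeError: 'float' object has no attribute 'round'
```

View pics/w3.png

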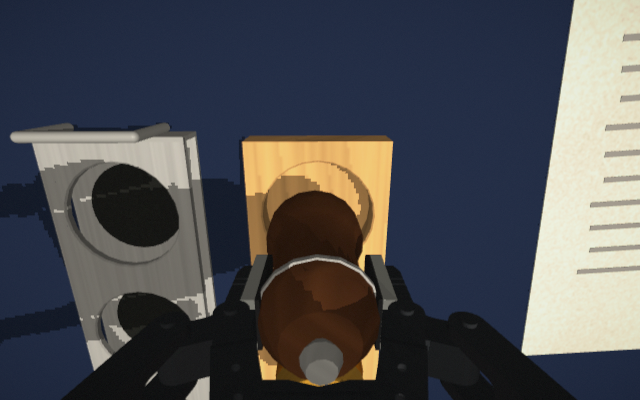

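The mill is held upright. Rack well 1's rim centre is near (124,212), and the knob is at (321,366).

Run:
```python
from h import *
p=camera_params("wrist");o=observe()
print(o["tcp_pos"],o["tool_rot"],o["time"]);print("well1",ray(p,(124,212),.024),"knob",ray(p,(321,366),.1495))
print("blk well1",ray(p,(318,207),.024))
```

```text
[0.61763399 0.18065413 0.08573586] [ 3.14069828e+00 -2.12667898e-04  1.58980062e+00] 4.5
well1 [0.49445687 0.18237427 0.024     ] knob [0.61767072 0.1855273  0.1495    ]
blk well1 [0.6168775  0.18776074 0.024     ]
```

```bash
python3 -m pendant '[[[0,0,0,0,-2,0,2.5],[0,0,0,0,-3.5,0,2.5],[0,0,0,0,-3.5,0,2.5],[0,0,0,0,-2.35,0,2.5],[0,0,0,0,-1,0,2.5],[0,0,0,0,0,0,2.5],[0,0,0,0,0,0,2.5]]]'
python3 -m pendant '[[[0,0,0,0,0,1.5,2.5],[0,0,0,0,0,1.2,2.5],[0,0,0,0,0,0.7,2.5],[0,0,0,0,0,0.3,2.5],[0,0,0,0,0,0,2.5]]]'
python3 - <<'E'
from h import *
p=camera_params("wrist");im=capture("wrist");cv2.imwrite("pics/w4.png",im);np.save("w4.npy",p)
E
```

```text
time: 5.08
tcp_pos: [0.4943, 0.1783, 0.0851]
tool_rot: [3.141, -0.0, 1.59]
contact_force: [0.2, -0.3, -1.4]
gripper_width: 0.494
gripper_force: 61.2
time: 5.5
tcp_pos: [0.4935, 0.1779, 0.0468]
tool_rot: [-3.139, 0.001, 1.589]
contact_force: [0.7, -0.5, -2.4]
gripper_width: 0.496
gripper_force: 61.2
```

View pics/w4.png

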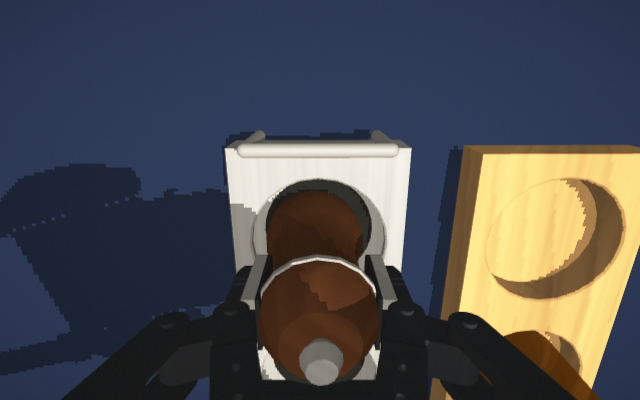

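The mill is inside well 1 with clearance all round. Next I lower it gently.

```bash
python3 -m pendant '[[[0,0,0,0,0,0.3,2.5],[0,0,0,0,0,0.2,2.5],[0,0,0,0,0,0.1,2.5],[0,0,0,0,0,0,2.5]]]'
python3 -m pendant '[[[0,0,0,0,0,0.1,2.5],[0,0,0,0,0,0,2.5]]]'
python3 -m pendant '[[[0,0,0,0,0,0.1,2.5],[0,0,0,0,0,0,2.5]]]'
```

```text
time: 5.88
tcp_pos: [0.4946, 0.1785, 0.0431]
tool_rot: [3.14, -0.0, 1.59]
contact_force: [-1.3, -0.3, 2.0]
gripper_width: 0.493
gripper_force: 61.3
time: 6.05
tcp_pos: [0.4947, 0.1786, 0.043]
tool_rot: [3.14, -0.001, 1.59]
contact_force: [-2.7, -0.5, 9.1]
gripper_width: 0.495
gripper_force: 61.4
time: 6.22
tcp_pos: [0.4947, 0.1787, 0.0429]
tool_rot: [3.14, -0.001, 1.59]
contact_force: [-6.2, -0.7, 16.0]
gripper_width: 0.496
gripper_force: 61.6
```

```bash
python3 -m pendant '[[[0,0,0,0,0,-0.2,2.5],[0,0,0,0,0,0,5],[0,0,0,0,0,0,8.5],[0,0,0,0,0,0,8.5],[0,0,0,0,0,0,8.5],[0,0,0,0,0,0,8.5]]]'
python3 -m pendant '[[[0,0,0,0,0,-1,8.5],[0,0,0,0,0,-4,8.5],[0,0,0,0,0,-4,8.5],[0,0,0,0,0,-3,8.5],[0,0,0,0,0,0,8.5],[0,0,0,0,0,0,8.5]]]'
python3 - <<'E'
from h import *
p=camera_params("wrist");im=capture("wrist");cv2.imwrite("pics/w5.png",im);np.save("w5.npy",p)
E
```

```text
time: 6.72
tcp_pos: [0.4938, 0.1782, 0.042]
tool_rot: [-3.141, 0.0, 1.59]
contact_force: [-0.7, 0.4, -0.4]
gripper_width: 0.993
gripper_force: 0.0
time: 7.22
tcp_pos: [0.4962, 0.1789, 0.1659]
tool_rot: [3.135, -0.002, 1.59]
contact_force: [-0.8, -0.7, -0.6]
gripper_width: 0.996
gripper_force: 0.0
```

View pics/w5.png

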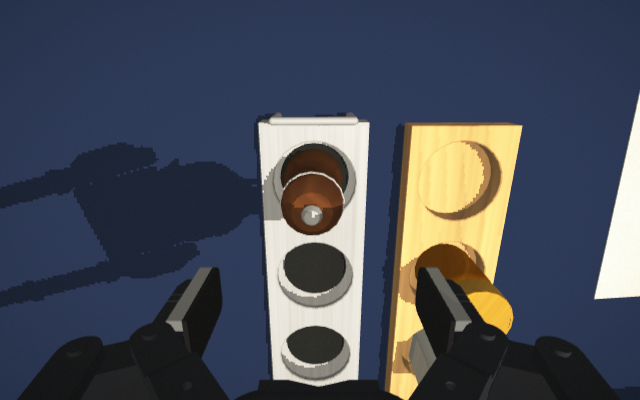

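The mill stands in well 1, with its knob at (312,215). Next is the jar.

```bash
python3 -m pendant '[[[0,0,0,-2.28,3.11,1,8.5],[0,0,0,-2.28,3.11,1,8.5],[0,0,0,-2.28,3.11,1,8.5],[0,0,0,-2.28,3.11,1,8.5],[0,0,0,0,0,0,8.5],[0,0,0,0,0,0,8.5]]]'
python3 - <<'E'
from h import *
p=camera_params("wrist");im=capture("wrist");cv2.imwrite("pics/w6.png",im);np.save("w6.npy",p)
E
```

```text
time: 7.77
tcp_pos: [0.6189, 0.0877, 0.1184]
tool_rot: [-3.135, 0.0, 1.587]
contact_force: [-0.8, 0.1, -0.2]
gripper_width: 0.996
gripper_force: 0.0
```

View pics/w6.png

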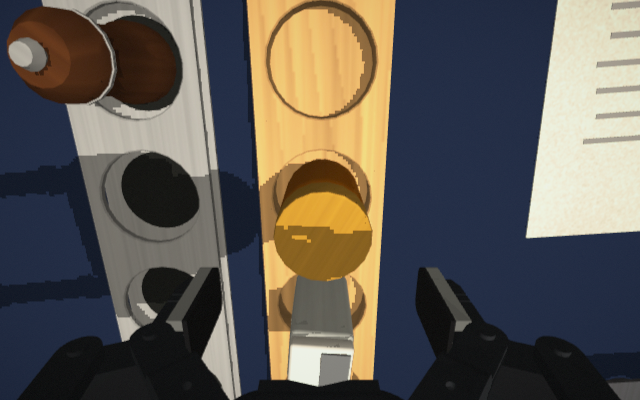

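Jar lid centre is (323,237), rack well 2 rim centre (152,196), block well 1 (321,60) and rack well 1 about (130,62).

Run:
```python
from h import *
p=np.load("w6.npy",allow_pickle=True).item();o=observe()
print(o["tcp_pos"]);J=ray(p,(323,237),.089);W=ray(p,(152,196),.024);print(J,W,W-J,ray(p,(321,60),.024))
```

```text
[0.61825633 0.08872253 0.11931498]
[0.62068357 0.08940735 0.089     ] [0.49733988 0.08922676 0.024     ] [-0.12334369 -0.00018059 -0.065     ] [0.61813301 0.18237065 0.024     ]
```

```bash
python3 -m pendant '[[[0,0,0,0,0.1,4,8.5],[0,0,0,0,0,3,8.5],[0,0,0,0,0,1.2,8.5],[0,0,0,0,0,0.6,8.5],[0,0,0,0,0,0,8.5]]]'
python3 -m pendant '[[[0,0,0,0,0,0,4],[0,0,0,0,0,0,4],[0,0,0,0,0,0,4],[0,0,0,0,0,0,4],[0,0,0,0,0,0,4],[0,0,0,0,0,0,4]]]'
python3 -m pendant '[[[0,0,0,0,0,-0.5,4],[0,0,0,0,0,-1,4],[0,0,0,0,0,-1.5,4],[0,0,0,0,0,-1.5,4],[0,0,0,0,0,0,4],[0,0,0,0,0,0,4]]]'
```

```text
time: 8.23
tcp_pos: [0.619, 0.09, 0.0329]
tool_rot: [-3.138, 0.0, 1.591]
contact_force: [-0.7, -0.2, -0.6]
gripper_width: 0.995
gripper_force: 0.0
time: 8.73
tcp_pos: [0.6231, 0.0898, 0.0371]
tool_rot: [3.137, -0.001, 1.59]
contact_force: [-0.6, 0.6, 6.6]
gripper_width: 0.626
gripper_force: 63.7
time: 9.23
tcp_pos: [0.6222, 0.0895, 0.0808]
tool_rot: [3.139, -0.0, 1.59]
contact_force: [-0.6, 0.0, -1.5]
gripper_width: 0.622
gripper_force: 63.3
```

```bash
python3 -m pendant '[[[0,0,0,0,-2,0,4],[0,0,0,0,-3.5,0,4],[0,0,0,0,-3.5,0,4],[0,0,0,0,-2.35,0,4],[0,0,0,0,-1.1,0,4],[0,0,0,0,0,0,4],[0,0,0,0,0,0,4]]]'
python3 - <<'E'
from h import *
p=camera_params("wrist");im=capture("wrist");cv2.imwrite("pics/w7.png",im);np.save("w7.npy",p)
E
```

```text
time: 9.82
tcp_pos: [0.4968, 0.0871, 0.0791]
tool_rot: [3.141, -0.0, 1.59]
contact_force: [0.7, -0.2, -1.5]
gripper_width: 0.629
gripper_force: 63.6
```

View pics/w7.png

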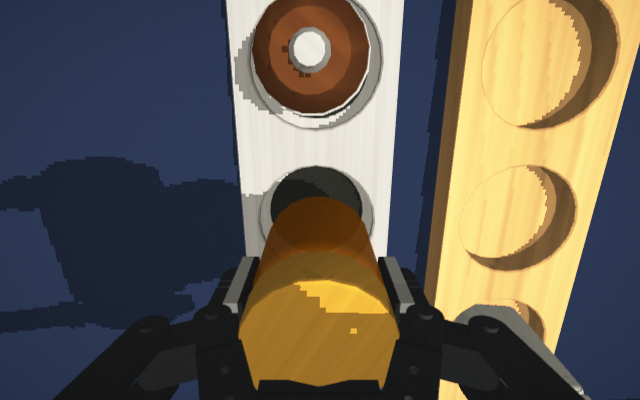

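Run:
```python
from h import *
p=np.load("w7.npy",allow_pickle=True).item()
print("foot far edge y-.0275",ray(p,(318,196),.05)-[0,.0275,0]);print("well",ray(p,(317,215),.024),"well far edge-.0355",ray(p,(317,166),.024)-[0,.0355,0])
```

```text
foot far edge y-.0275 [0.4957061  0.08486236 0.05      ]
well [0.49546655 0.09137565 0.024     ] well far edge-.0355 [0.49497534 0.08664406 0.024     ]
```

Seen from its foot edge, the jar sits about 2 mm to the right of the well centre. I'll correct that while lowering.

```bash
python3 -m pendant '[[[0,0,0,0.2,0,1,4],[0,0,0,0,0,1.4,4],[0,0,0,0,0,1,4],[0,0,0,0,0,0.5,4],[0,0,0,0,0,0.2,4],[0,0,0,0,0,0.1,4],[0,0,0,0,0,0,4]]]'
python3 -m pendant '[[[0,0,0,0,0,0.1,4],[0,0,0,0,0,0.1,4],[0,0,0,0,0,0,4]]]'
```

```text
time: 10.45
tcp_pos: [0.4966, 0.089, 0.0372]
tool_rot: [-3.141, 0.0, 1.59]
contact_force: [1.6, 0.2, -2.6]
gripper_width: 0.625
gripper_force: 63.7
time: 10.7
tcp_pos: [0.4971, 0.0891, 0.0371]
tool_rot: [-3.141, 0.0, 1.59]
contact_force: [-6.5, -0.8, 12.8]
gripper_width: 0.628
gripper_force: 64.8
```

```bash
python3 -m pendant '[[[0,0,0,0,0,-0.1,4],[0,0,0,0,0,0,6.5],[0,0,0,0,0,0,8.5],[0,0,0,0,0,0,8.5],[0,0,0,0,0,0,8.5]]]'
python3 -m pendant '[[[0,0,0,0,0,-1,8.5],[0,0,0,0,0,-4,8.5],[0,0,0,0,0,-4,8.5],[0,0,0,-2.32,3.07,0,8.5],[0,0,0,-2.32,3.07,0,8.5],[0,0,0,-2.32,3.07,0,8.5],[0,0,0,-2.32,3.07,0,8.5],[0,0,0,0,0,0,8.5]]]'
python3 -m pendant '[[[0,0,0,0,0,0,8.5],[0,0,0,0,0,0,8.5]]]'
python3 - <<'E'
from h import *
p=camera_params("wrist");im=capture("wrist");cv2.imwrite("pics/w8.png",im);np.save("w8.npy",p)
E
```

```text
time: 11.12
tcp_pos: [0.4967, 0.0891, 0.0362]
tool_rot: [3.141, -0.0, 1.59]
contact_force: [-0.4, -0.4, 0.1]
gripper_width: 0.998
gripper_force: 0.0
time: 11.78
tcp_pos: [0.627, -0.0054, 0.1278]
tool_rot: [3.135, 0.002, 1.587]
contact_force: [0.2, 0.1, -0.3]
gripper_width: 0.998
gripper_force: 0.0
time: 11.95
tcp_pos: [0.6205, -0.0014, 0.1261]
tool_rot: [-3.14, -0.0, 1.589]
contact_force: [0.8, -0.1, 0.1]
gripper_width: 0.995
gripper_force: 0.0
```

View pics/w8.png

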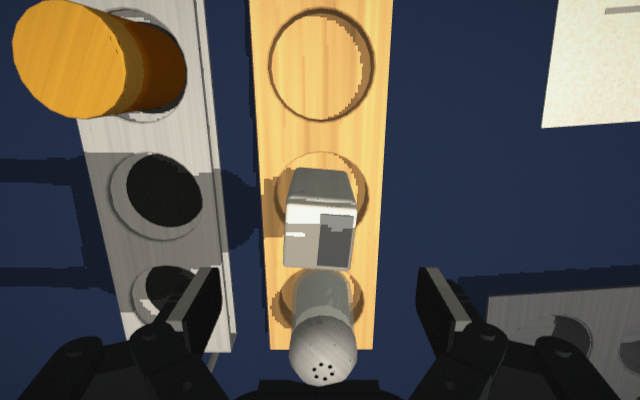

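The jar stands in well 2. Tin lid corners are about (287,204), (356,210), (351,270) and (283,264), so it is turned about 5° clockwise. Rack well 3's rim centre is about (156,196).

Run:
```python
from h import *
p=np.load("w8.npy",allow_pickle=True).item();o=observe()
print(o["tcp_pos"]);C=[ray(p,u,.091) for u in[(287,204),(356,210),(351,270),(283,264)]];J=np.mean(C,0);W=ray(p,(156,196),.024);print(np.round(C,4),J,W,W-J)
d=C[1]-C[0];e=C[2]-C[3];print([np.degrees(np.arctan2(v[1],v[0])) for v in(d,e)], np.linalg.norm(d),np.linalg.norm(C[3]-C[0]))
```

```text
[ 0.61999812 -0.00090531  0.12606052]
[[ 0.6025  0.0171  0.091 ]
 [ 0.6403  0.0142  0.091 ]
 [ 0.6394 -0.0233  0.091 ]
 [ 0.5997 -0.02    0.091 ]] [ 0.62048732 -0.00300175  0.091     ] [ 0.49884981 -0.0024301   0.024     ] [-0.12163751  0.00057165 -0.067     ]
[np.float64(-4.345311166292908), np.float64(-4.761618172689878)] 0.03789918902446889 0.03713668956203769
```

```bash
python3 -m pendant '[[[0,0,5.6,-0.2,0.05,1,8.5],[0,0,0,0,0,4,8.5],[0,0,0,0,0,2.5,8.5],[0,0,0,0,0,1,8.5],[0,0,0,0,0,0.5,8.5],[0,0,0,0,0,0,8.5]]]'
python3 -m pendant '[[[0,0,0,0,0,0,3],[0,0,0,0,0,0,3],[0,0,0,0,0,0,3],[0,0,0,0,0,0,3],[0,0,0,0,0,0,3],[0,0,0,0,0,0,3]]]'
python3 -m pendant '[[[0,0,0,0,0,-0.5,3],[0,0,0,0,0,-1,3],[0,0,0,0,0,-1.5,3],[0,0,0,0,0,-1.5,3],[0,0,-5.6,0,0,0,3],[0,0,0,0,0,0,3]]]'
python3 -m pendant '[[[0,0,0,0.1,-2,0,3],[0,0,0,0,-3.5,0,3],[0,0,0,0,-3.5,0,3],[0,0,0,0,-2.3,0,3],[0,0,0,0,-1,0,3],[0,0,0,0,0,0,3],[0,0,0,0,0,0,3]]]'
python3 - <<'E'
from h import *
p=camera_params("wrist");im=capture("wrist");cv2.imwrite("pics/w9.png",im);np.save("w9.npy",p)
E
```

```text
time: 12.5
tcp_pos: [0.6203, -0.0027, 0.0356]
tool_rot: [-3.139, 0.0, 1.493]
contact_force: [-0.2, 0.0, -0.6]
gripper_width: 0.994
gripper_force: 0.0
time: 13.0
tcp_pos: [0.6231, -0.0035, 0.0382]
tool_rot: [3.139, -0.0, 1.492]
contact_force: [-0.6, 1.0, 6.3]
gripper_width: 0.487
gripper_force: 61.5
time: 13.5
tcp_pos: [0.6227, -0.0035, 0.0832]
tool_rot: [3.139, 0.0, 1.592]
contact_force: [0.4, 0.0, -1.3]
gripper_width: 0.483
gripper_force: 60.8
time: 14.08
tcp_pos: [0.4993, -0.0048, 0.0816]
tool_rot: [3.14, 0.0, 1.588]
contact_force: [0.5, -0.1, -1.3]
gripper_width: 0.484
gripper_force: 61.2
```

View pics/w9.png

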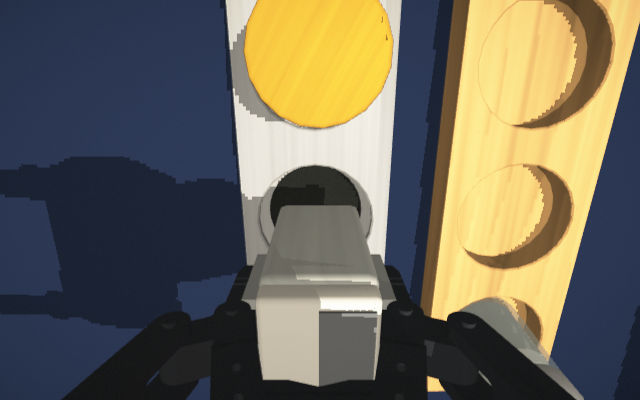

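The tin is square in the grip. Its far foot edge is at (319,206) and well 3's far rim is at (316,165).

Run:
```python
from h import *
p=np.load("w9.npy",allow_pickle=True).item()
print("foot",ray(p,(319,206),.05)-[0,.021,0]);print("well",ray(p,(316,165),.024)-[0,.0355,0])
```

```text
foot [ 0.49887808 -0.00695113  0.05      ]
well [ 0.49694637 -0.00520467  0.024     ]
```

```bash
python3 -m pendant '[[[0,0,0,0.2,-0.1,1,3],[0,0,0,0,0,1.4,3],[0,0,0,0,0,1,3],[0,0,0,0,0,0.5,3],[0,0,0,0,0,0.2,3],[0,0,0,0,0,0.1,3],[0,0,0,0,0,0,3]]]'
python3 -m pendant '[[[0,0,0,0,0,0.1,3],[0,0,0,0,0,0.1,3],[0,0,0,0,0,0,3]]]'
```

```text
time: 14.72
tcp_pos: [0.4979, -0.0028, 0.0391]
tool_rot: [-3.141, -0.0, 1.59]
contact_force: [0.2, -1.0, -1.5]
gripper_width: 0.483
gripper_force: 61.2
time: 14.97
tcp_pos: [0.4984, -0.0028, 0.0382]
tool_rot: [3.14, 0.0, 1.59]
contact_force: [-0.9, -0.7, 1.2]
gripper_width: 0.487
gripper_force: 61.4
```

```bash
python3 -m pendant '[[[0,0,0,0,0,0.1,3],[0,0,0,0,0,0,3]]]'
python3 -m pendant '[[[0,0,0,0,0,-0.1,3],[0,0,0,0,0,0,5.5],[0,0,0,0,0,0,8.5],[0,0,0,0,0,0,8.5],[0,0,0,0,0,0,8.5]]]'
python3 -m pendant '[[[0,0,0,0,0,-1,8.5],[0,0,0,0,0,-4,8.5],[0,0,0,0,0,-4,8.5],[0,0,0,-2.37,3.1,0,8.5],[0,0,0,-2.37,3.1,0,8.5],[0,0,0,-2.37,3.1,0,8.5],[0,0,0,-2.37,3.1,0,8.5],[0,0,0,0,0,0,8.5]]]'
python3 -m pendant '[[[0,0,0,0,0,0,8.5],[0,0,0,0,0,0,8.5]]]'
python3 - <<'E'
from h import *
p=camera_params("wrist");im=capture("wrist");cv2.imwrite("pics/w10.png",im);np.save("w10.npy",p)
E
```

```text
time: 15.13
tcp_pos: [0.4984, -0.0028, 0.0382]
tool_rot: [3.14, 0.0, 1.59]
contact_force: [-3.8, -0.7, 10.1]
gripper_width: 0.482
gripper_force: 62.4
time: 15.55
tcp_pos: [0.4976, -0.0027, 0.0372]
tool_rot: [-3.142, -0.0, 1.59]
contact_force: [-0.5, -0.2, -0.0]
gripper_width: 0.994
gripper_force: 0.0
time: 16.22
tcp_pos: [0.6291, -0.0994, 0.1284]
tool_rot: [3.136, 0.003, 1.587]
contact_force: [0.9, -0.3, -0.9]
gripper_width: 0.995
gripper_force: 0.0
time: 16.38
tcp_pos: [0.6226, -0.095, 0.127]
tool_rot: [-3.14, -0.001, 1.589]
contact_force: [-0.2, 0.3, -0.4]
gripper_width: 0.991
gripper_force: 0.0
```

View pics/w10.png

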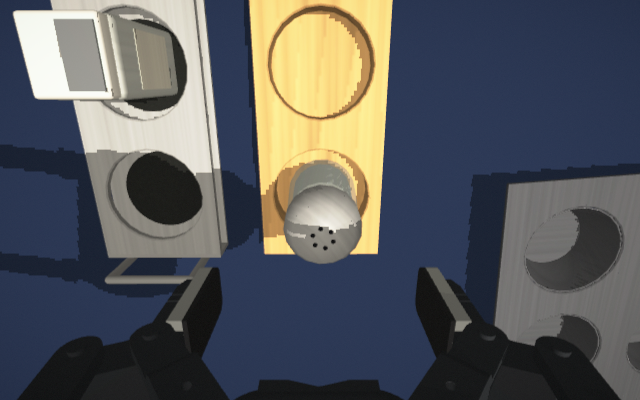

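The tin stands in well 3. The salt cap's holes are centred near (323,239), about where the tin's centre was, so only a 1 mm correction is needed.

```bash
python3 -m pendant '[[[0,0,0,-0.1,0.05,1.2,8.5],[0,0,0,0,0,4,8.5],[0,0,0,0,0,2.5,8.5],[0,0,0,0,0,1,8.5],[0,0,0,0,0,0.5,8.5],[0,0,0,0,0,0,8.5]]]'
python3 -m pendant '[[[0,0,0,0,0,0,3],[0,0,0,0,0,0,3],[0,0,0,0,0,0,3],[0,0,0,0,0,0,3],[0,0,0,0,0,0,3],[0,0,0,0,0,0,3]]]'
python3 -m pendant '[[[0,0,0,0,0,-0.5,3],[0,0,0,0,0,-1,3],[0,0,0,0,0,-1.5,3],[0,0,0,0,0,-1.5,3],[0,0,0,0,0,0,3]]]'
python3 -m pendant '[[[0,0,0,0.1,-2,0,3],[0,0,0,0,-3.5,0,3],[0,0,0,0,-3.5,0,3],[0,0,0,0,-2.4,0,3],[0,0,0,0,-1,0,3],[0,0,0,0,0,0,3],[0,0,0,0,0,0,3]]]'
python3 - <<'E'
from h import *
p=camera_params("wrist");im=capture("wrist");cv2.imwrite("pics/w11.png",im);np.save("w11.npy",p)
E
```

```text
time: 16.93
tcp_pos: [0.6226, -0.0955, 0.0341]
tool_rot: [-3.139, -0.001, 1.59]
contact_force: [0.1, 0.0, 0.6]
gripper_width: 0.992
gripper_force: 0.0
time: 17.43
tcp_pos: [0.6257, -0.0966, 0.0379]
tool_rot: [3.138, 0.001, 1.59]
contact_force: [-0.2, 0.4, 6.8]
gripper_width: 0.538
gripper_force: 62.7
time: 17.85
tcp_pos: [0.6264, -0.0967, 0.0842]
tool_rot: [3.136, 0.001, 1.59]
contact_force: [0.9, -0.0, -1.7]
gripper_width: 0.54
gripper_force: 62.2
time: 18.43
tcp_pos: [0.5005, -0.0977, 0.0806]
tool_rot: [3.14, 0.0, 1.589]
contact_force: [0.1, 0.2, -1.6]
gripper_width: 0.544
gripper_force: 62.4
```

View pics/w11.png

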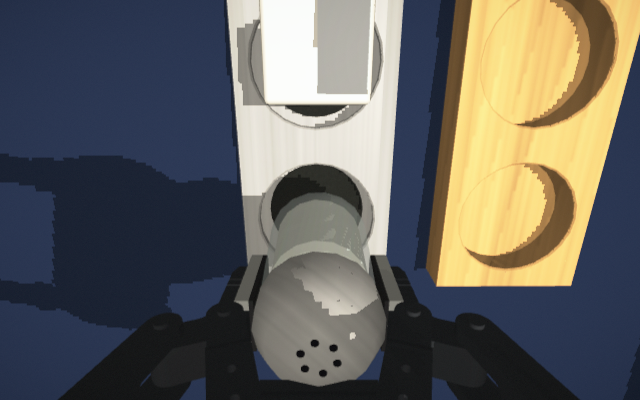

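The salt's far foot edge is at (318,194) and the well 4 rim is at (317,164). By comparison with the jar, it is centred to within 1 mm, so I'm lowering it.

```bash
python3 -m pendant '[[[0,0,0,0,0,1,3],[0,0,0,0,0,1.4,3],[0,0,0,0,0,1,3],[0,0,0,0,0,0.5,3],[0,0,0,0,0,0.2,3],[0,0,0,0,0,0.1,3],[0,0,0,0,0,0,3]]]'
python3 -m pendant '[[[0,0,0,0,0,0.1,3],[0,0,0,0,0,0.1,3],[0,0,0,0,0,0,3]]]'
```

```text
time: 19.07
tcp_pos: [0.5001, -0.0975, 0.0382]
tool_rot: [-3.141, -0.0, 1.59]
contact_force: [-0.3, -0.3, -3.2]
gripper_width: 0.541
gripper_force: 62.5
time: 19.32
tcp_pos: [0.5008, -0.0977, 0.0379]
tool_rot: [3.14, 0.0, 1.59]
contact_force: [-4.2, 1.0, 8.2]
gripper_width: 0.54
gripper_force: 63.5
```

On the floor. Release, go up and check.

```bash
python3 -m pendant '[[[0,0,0,0,0,-0.1,3],[0,0,0,0,0,0,5.5],[0,0,0,0,0,0,8.5],[0,0,0,0,0,0,8.5],[0,0,0,0,0,0,8.5]]]'
python3 -m pendant '[[[0,0,0,0,0,-1,8.5],[0,0,0,0,0,-4,8.5],[0,0,0,0,0,-4,8.5],[0,0,0,0,0,-4,8.5],[0,0,0,0,0,-4,8.5],[0,0,0,-4,0,0,8.5],[0,0,0,-4,0,0,8.5],[0,0,0,-4,0,0,8.5]]]'
python3 -m pendant '[[[0,0,0,-4,0,0,8.5],[0,0,0,-4,0,0,8.5],[0,0,0,-2,0,0,8.5],[0,0,0,0,0,0,8.5],[0,0,0,0,0,0,8.5]]]'
python3 - <<'E'
from h import *
a=capture("scene")[130:290,200:500];b=capture("top")[120:280,80:380]
cv2.imwrite("pics/f.png",np.vstack([cv2.resize(x,None,fx=1.85,fy=1.85) for x in(a,b)]))
E
```

```text
time: 19.73
tcp_pos: [0.5002, -0.0976, 0.0374]
tool_rot: [3.141, 0.0, 1.59]
contact_force: [-0.2, 0.2, 0.5]
gripper_width: 0.993
gripper_force: 0.0
time: 20.4
tcp_pos: [0.5032, -0.2186, 0.2102]
tool_rot: [3.138, 0.002, 1.592]
contact_force: [0.9, -0.2, -0.1]
gripper_width: 0.994
gripper_force: 0.0
time: 20.82
tcp_pos: [0.5038, -0.3185, 0.2076]
tool_rot: [3.142, -0.0, 1.587]
contact_force: [-0.5, 0.6, -0.0]
gripper_width: 0.992
gripper_force: 0.0
```

View pics/f.png

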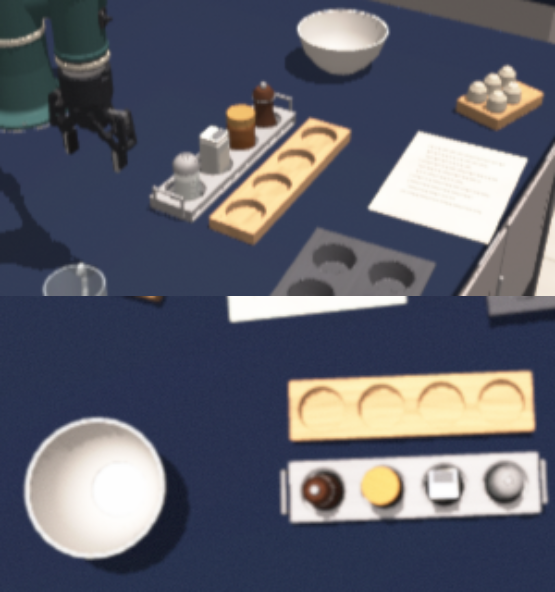

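All four stand upright in the rack in order, the block is empty, and the bowl and jug have not moved.

```bash
python3 -c "
from workcell import job
print(job.job_done())"
```

```text
the job is handed in; nothing more can be done
None
```

Mill, jar, tin and salt now stand upright in rack wells 1 to 4, in their original left-to-right order; the bowl and jug were left alone, and the job was handed in at about 21 s.

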